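# Earth the high-voltage test bay with the hook stick

### The arm

A 6-joint arm with a two-finger parallel gripper is mounted at the origin on the work surface. World frame = base frame: x ahead of the robot, y to its left, z up, the work surface at z = 0. Lengths are in m, angles in degrees, forces in N, time in s.
With the tool pointing down it reaches from about 0.375 to 0.9 m from the base axis. Payload 3.1 kg.
Tool frame: the origin (TCP) lies at the very end of the fingers, on their centre line; the grasp point (between the pads) lies 19 mm behind it (bot.tcp_to_grasp is the distance from the TCP to the grasp point, in m); z points along the fingers, y is the direction in which the jaws open and shut (so a half turn about z gives the same grasp; the last joint's range is limited). The gripper opens to 87 mm and grips with 3 to 60 N. Pads are 19 mm wide; open, the fingers measure 117 mm over their backs; the gripper's body (75 mm by 190 mm) begins 51 mm behind the grasp point.
Start: joints at [-76.805, 30.224, 82.088, -0, 67.689, -10.227], TCP at [0.248, -0.573, 0.223] pointing down, gripper open.
Joint ranges: [-176.69, 176.69], [-43.24, 126.21], [12.49, 139.97], [-82, 262], [0, 151.66], [-163.58, 163.58]. Speed limits (degrees/s): [159.86, 159.86, 180, 180, 180, 180].

### API

Orientations are given as a 3x3 rotation matrix whose columns are the frame's x, y, z axes.
In Python, from rig import telemetry, eyes, order, bot gives the robot as it stands. The module is installed in compiled form; this text tells all that it offers.
- The arm moves only by the tool servo_tool, never from a script. Its argument "targets" is a list of rows, each a list of 2 entries, a list of its own where there are three numbers: the shift along the tool's x, y, z in m, then the turn, a rotation vector about the tool's x, y, z in rad. In form: [[[tx, ty, tz], [wx, wy, wz]], ...]. A call has 1 to 12 rows; each row is the pose to reach, as a shift and turn from the pose commanded when the call began, along the tool's axes at that moment; what a row does not reach only later rows make up. A row lasts 1/8 s, in which the tool goes at most 62.5 mm and 10.7 degrees, less where a joint would pass 70% of its speed; a pose out of reach is approached as far as the arm can. A call with a gripper value outside its range is refused whole. "gripper" is the finger opening in m, from 0 to 0.087, set as the call begins (left out, the last holds). The fingers move at their own pace and stop on an object; the grip force is fixed at half the most. Time passes only in rows, so rows that repeat a pose let the fingers close. It gives the time, the measured TCP pose, the force and the opening at its end, in the units of the state.
- telemetry.read_state(): the state, without advancing time (a new reading comes with each control period).
- eyes.capture(name): name is "scene" or "side" or "wrist"; returns a dict with "pixels" (384x512x3 uint8, blue, green, red), "intrinsics" (3x3 intrinsics, pixels), "extrinsics" (4x4, takes a point from camera to world coordinates); the wrist camera has in their place "T_tool_cam" (4x4, takes a point from camera to tool coordinates, whose origin is the TCP and whose axes are the flange's). Camera axes: x right, y down, z forward; pixel columns grow to the right and rows downward; lengths in m; the calibration is good to about 2 mm. A picture is of the moment at which its call begins: read the wrist's pose just before it. There is no depth.
- order.hand_in(): hands the job in, once; it reports no verdict.
The state is a dict: "time_s": time; "joint_positions": joint angles; "qvel": joint speeds; "tau": joint torques, N m; "position": TCP position; "tcp_rot": TCP orientation; "force": force on the tool from outside, world axes, zero at the start; "moment": the same for the moment, N m; "opening": opening from 0.0 (shut) to 1.0 (fully open).
Only numpy, scipy, OpenCV 4.12 (cv2) and the standard library are available. Lean on these libraries where they do the work, as an engineer would, in place of code of your own. Each camera call takes 0.05 s, during which the arm holds its last target. There are 200 camera calls.

### The job

The sliding link in the guarded high-voltage test bay is still in its live contact. Take the insulated hook stick from its rest, lower it through the guard's slot behind the link's red pull loop, draw the link towards you into the earth contact until you feel its stop, and keep a steady, light pull on it there for a second, never heaving, for the insulators are brittle. Then unhook and lay the stick back in its rest, hook down; only the stick may touch the link, go easy on the guard, and leave the solder spool, model lamp and sound meter where they are.

Things in the scene. Friction and masses are not known exactly. Their poses are not given: they have to be found in the camera images.
- bay: Fixed guarded test bay, 250 deep x 240 wide x 190 mm high: grey front panel, wire guard on sides, back and roof. Origin on the bench under the middle of the front panel's outer face; x runs inward, away from the robot, z up. On y = 0 at 75 mm height: live spring contact at x = 195, earth spring contact at x = 48, in front of it a steel set screw as end stop, its face somewhere from x = 24 to 38 mm.
- guard: The bay's guard of sheet and bars, fixed to it, same axes; origin in the middle of the operating slot at the panel's top edge, 190 mm up. The slot is 54 mm wide: it notches the panel down to 96 mm height and runs on through the roof to the back, so the stick can be lowered in from above with its handle in front of the panel. Above the link the space in the slot is clear down to 90 mm, but for the red loop.
- link: Brass bar 124 long x 8 thick x 20 mm high that slides only along the bay's x; origin on its centre line at the end nearer the robot, 75 mm up, 80 to 88 mm behind the panel at the start. Home on its stop screw, set differently each time (24 to 38 mm): feel for it. Drag 2 to 3 N between the contacts, 4 to 6 N in them, 7 to 11 N in passing as it enters the earth one; stays where left. A steady pull of 12 to 16 N against the stop seats it; over 20 N cracks the insulators.
- loop (a point): Middle of the crossbar of the link's red pull loop: bar 8 mm thick along the bay's y, 44 mm clear between its uprights, 125 mm above the bench. Moves with the link, 67 mm behind the link's origin. 30 mm are clear under the bar, 40 mm behind it.
- stick: Insulated hook stick, about 0.22 kg, along its x; origin on its axis in the orange handle. Handle 24 wide (y) x 26 mm high (z), flat sides, from x = -100 to 40 mm; black guard disc 40 mm across at x = 40 to 45; yellow rod 10 mm thick to x = 230 mm; steel hook bent down (-z) at the end.
- stick_grip (a point): The stick's origin, on the handle's axis half-way up, about 15 mm behind the centre of mass; grip here across the flat sides (y), firmly (about 90 N) so that it does not slip. 75 mm above the bench when in the rest.
- hook (a point): Working point of the hook: on the centre line of its 9 mm thick downward prong, at x = 235, z = -22 mm on the stick. The prong goes on to 43 mm below the stick's axis, leaning 4 mm back to the handle. When pulling, this point is 9 mm behind the middle of the loop's bar, at its height.
- rest: Fixed stick rest, wooden base 290 x 70 x 10 mm, origin on the bench; x along the stick towards its hook. Rear fork (x = -75 mm): flared square notch, floor 62 mm up, 30 mm wide, for the handle; front fork (x = 140 mm): V for the rod. Stick properly laid: stick_grip at x = 0 (20 mm either way is fine), y = 0, z = 75 mm, hook down and to +x. 40 mm free beside the handle.
- spool: Solder spool, 58 mm across, 32 mm high; origin under its centre. Leave alone.
- lamp: Small model lamp, striped shade on a 56 mm plywood foot, 108 mm high; origin under its centre. Leave alone.
- meter: White handheld sound meter lying flat, 62 x 225 mm (long along its y), 31 mm high; origin underneath. Leave alone.

How it is judged (in metres and radians):
On the way, in this order (a step that is already met when the one before it is completed fails the run):
1. the stick is lifted out of its rest (height (world z) of stick_grip above 0.11 m and height (world z) of hook above 0.08 m), for 0.1 s.
2. the hook holds the link with at least 3 N against its stop screw for 0.4 s (contact force between link and stopscrew above 3 N and contact force between stick and link above 3 N), for 0.4 s.
At the end, for the whole second after the job is handed in: Link home in the earth contact (nose within 2 mm of its stop screw) and still; stick released and still in its rest: grip point within 20 mm along the rest, 8 mm sideways and 4 mm in height of its place, in line within 0.06 rad, hook down (tilt under 0.25 rad) and towards the rest's +x (x of link in the frame of stopscrew below 0.002 m and linear speed of link below 0.005 m/s and x of stick_grip in the frame of rest between -0.02 and 0.02 m and z of stick_grip in the frame of rest between 0.071 and 0.079 m and y of stick_grip in the frame of rest between -0.008 and 0.008 m and x of hook in the frame of rest above 0.2 m and angle between the x axis of stick and the x axis of rest, either way round below 0.06 rad and angle between stick_grip's own z axis and vertical below 0.25 rad and linear speed of stick below 0.01 m/s); the robot touches nothing.
It fails at once if the stick loads the link with more than 20 N (contact force between stick and link above 20 N).
It fails at once if the robot itself touches the link (contact force between any of the fingers, the arm and link above 0.5 N).
It fails at once if the stick strikes or presses the guard with more than 15 N (contact force between stick and guard above 15 N).
It fails at once if the solder spool, the model lamp or the sound meter is moved by more than 15 mm (distance of any of spool, lamp, meter from where it was at the start of the episode above 0.015 m).
It also fails if it takes over 72 s, if anything falls off the work surface, if the arm or the gripper's body presses on something with over 40 N, if the wrist force passes 120 N, or if a joint passes its speed limit or range.

## Working session

There is one attempt and no reset: what is moved stays moved. The work goes in short steps, Python scripts to look and compute and a tool call to move; the robot and the scene stay as the last step left them, time stands still between calls to the robot, and variables do not carry over. Pictures are saved under pics/ and viewed, about 8 in all and at most 12, crops included, and the job is handed in when it is done.

Besides the shell and the picture viewer there is one more tool, called after "Call:" as name(argument=value, ...), one argument or row to a line, values as JSON. servo_tool: Moves the arm, as the interface text tells. Its arguments: {"type":"object","properties":{"targets":{"type":"array","items":{"type":"array"}},"gripper":{"type":"number"}},"required":["targets"]}

```bash
mkdir -p pics
cat > h.py <<'E'
import numpy as np, cv2
from rig import telemetry, eyes, order, bot
def cap(n,save=None):
    s=telemetry.read_state(); c=eyes.capture(n)
    if 'extrinsics' in c: T=np.array(c['extrinsics'])
    else:
        W=np.eye(4);W[:3,:3]=s['tcp_rot'];W[:3,3]=s['position'];T=W@np.array(c['T_tool_cam'])
    if save: cv2.imwrite('pics/'+save,c['pixels'])
    return c['pixels'],np.array(c['intrinsics']),T
def ray(K,T,uv):
    d=T[:3,:3]@np.linalg.inv(K)@np.array([uv[0],uv[1],1.0]); return T[:3,3],d/np.linalg.norm(d)
def onz(K,T,uv,z):
    o,d=ray(K,T,uv); return o+d*(z-o[2])/d[2]
def proj(K,T,p):
    q=np.linalg.inv(T)@np.append(p,1); q=K@q[:3]; return q[:2]/q[2]
def tri(a,b):
    A=[];B=[]
    for K,T,uv in (a,b):
        o,d=ray(K,T,uv);P=np.eye(3)-np.outer(d,d);A.append(P);B.append(P@o)
    p=np.linalg.lstsq(np.vstack(A),np.hstack(B),rcond=None)[0]
    return p
E
python3 - <<'E'
from h import *
a=cap('scene');b=cap('side');c=cap('wrist')
for n,x in zip('abc',(a,b,c)):
    np.savez(n+'.npz',*x); print(x[1].round(1).tolist(),x[2].round(3).tolist())
cv2.imwrite('pics/s1.png',cv2.resize(np.vstack([a[0],b[0]]),None,fx=.78,fy=.78))
cv2.imwrite('pics/a.png',a[0]);cv2.imwrite('pics/b.png',b[0]);cv2.imwrite('pics/c.png',c[0])
s=telemetry.read_state();print(s['tcp_rot'],s['force'],s['moment'],s['time_s'],bot.tcp_to_grasp)
E
```

```text
[[489.9, 0.0, 258.2], [0.0, 489.9, 180.1], [0.0, 0.0, 1.0]] [[0.728, 0.488, -0.482, 1.152], [0.686, -0.509, 0.52, -0.573], [0.008, -0.709, -0.705, 0.913], [0.0, 0.0, 0.0, 1.0]]
[[498.7, 0.0, 261.1], [0.0, 498.7, 198.7], [0.0, 0.0, 1.0]] [[-0.975, -0.096, 0.201, 0.363], [-0.222, 0.495, -0.84, 0.993], [-0.019, -0.863, -0.504, 0.714], [0.0, 0.0, 0.0, 1.0]]
[[345.0, 0.0, 259.7], [0.0, 345.0, 190.1], [0.0, 0.0, 1.0]] [[0.399, -0.881, -0.256, 0.317], [-0.917, -0.383, -0.11, -0.543], [-0.002, 0.279, -0.96, 0.385], [0.0, 0.0, 0.0, 1.0]]
[[ 9.17593854e-01  3.97519030e-01 -3.73578135e-04]
 [ 3.97519086e-01 -9.17592443e-01  1.63875679e-03]
 [ 3.08644535e-04 -1.65221759e-03 -9.99998587e-01]] [-0.39426713  0.09299255  0.6957175 ] [ 0.0309683  -0.01571259 -0.05948087] 0.15 0.0187
```

View pics/a.png

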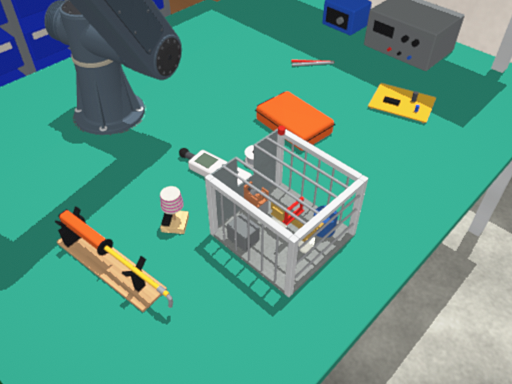

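View pics/b.png

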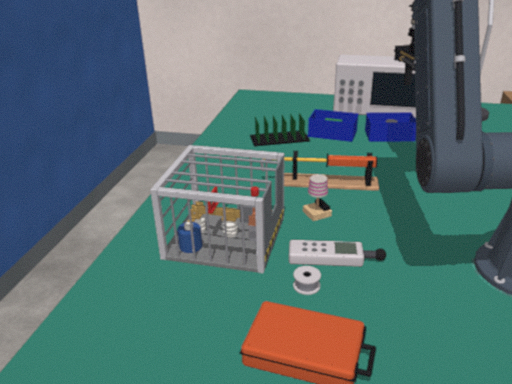

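Scene picture: stick on its rest with the handle around (85,228) and the hook at (170,300); bay corners at about (209,180), (281,132), (365,180), (295,240), red loop near (295,208). The side view shows the same, with the stick at (290–375,160) and the loop at (212,200). I'll zoom for accurate pixels.

Run:
```python
import cv2,numpy as np
a=cv2.imread('pics/a.png');b=cv2.imread('pics/b.png')
def crop(im,x,y,w,h,f):
    c=cv2.resize(im[y:y+h,x:x+w],None,fx=f,fy=f,interpolation=cv2.INTER_CUBIC)
    for i in range(0,w,20):
        cv2.putText(c,str(x+i),(i*f,8),0,.3,(255,255,255),1);cv2.line(c,(i*f,10),(i*f,16),(255,255,255),1)
    for j in range(0,h,20):
        cv2.putText(c,str(y+j),(0,j*f+4),0,.3,(255,255,255),1)
    return c
A=crop(a,200,120,180,180,3)
cv2.imwrite('pics/za.png',crop(a,195,120,180,180,3))
cv2.imwrite('pics/zb.png',crop(b,145,130,250,145,3))
```

```text
(no output)
```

View pics/za.png

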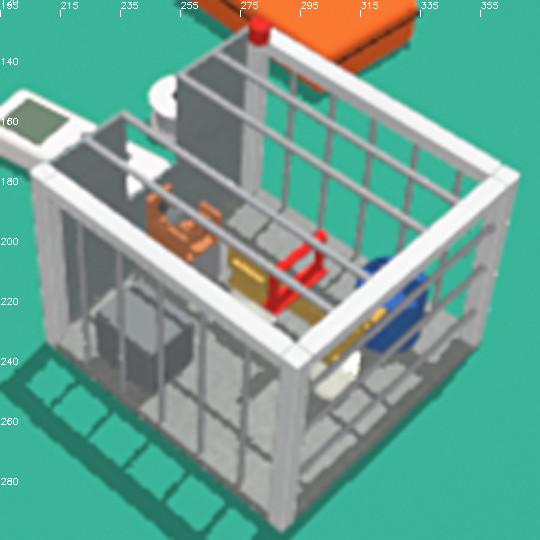

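View pics/zb.png

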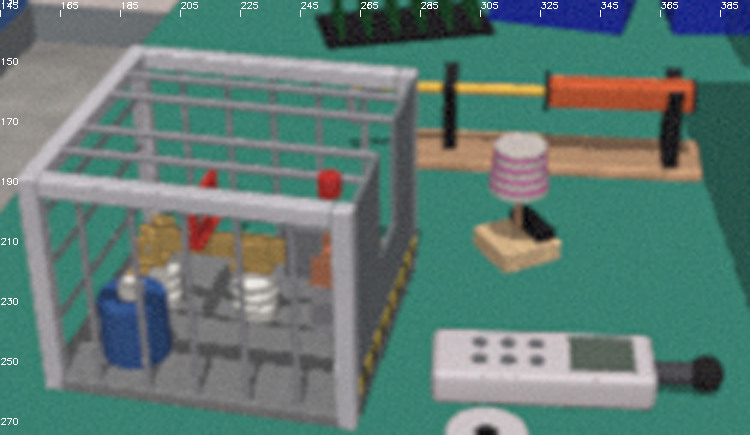

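Crops: roof corners in the scene picture at (206,177), (368,179), (295,241); the panel with its slot faces the robot; loop bar from about (285,213) to (302,199).

```bash
cat > m.py <<'E'
from h import *
L=lambda n:(lambda z:(z['arr_0'],z['arr_1'],z['arr_2']))(np.load(n+'.npz'))
a,b=L('a'),L('b')
def P(x,uv,z): return onz(x[1],x[2],uv,z).round(4)
S={'FR':((206,177.3),None),'BL':((367.7,178.7),None),'BR':((294,241.5),None)}
for k,(u,_) in S.items(): print('a',k,P(a,u,.19))
# side crop: back-left(20,178), front-left(352,205), back-right(135,46), front-right(417,71)
for k,u in {'BL':(20,180),'FL':(355,207),'BR':(135,46),'FR':(417,71)}.items():
    print('b',k,P(b,(145+u[0]/3,130+u[1]/3),.19))
print('loop a',P(a,(285,213),.127),P(a,(302,199),.127))
for n,x in (('a',a),('b',b)):
    h=cv2.cvtColor(x[0],cv2.COLOR_BGR2HSV)
    for nm,lo,hi in (('handle',(5,150,120),(14,255,255)),('rod',(20,150,120),(32,255,255)),('red',(0,180,100),(4,255,255)),('red2',(174,150,100),(180,255,255))):
        m=cv2.inRange(h,lo,hi)
        for c in cv2.findContours(m,0,2)[0]:
            if cv2.contourArea(c)>25:
                r=cv2.minAreaRect(c);bx=cv2.boxPoints(r);bx=bx[np.argsort(((bx-bx[0])**2).sum(1))]
                mid=[(bx[0]+bx[1])/2,(bx[2]+bx[3])/2]
                print(n,nm,np.round(r[0],1),np.round(r[1],1),[P(x,q,.077).tolist() for q in mid],np.round(mid,1).tolist())
E
python3 m.py
```

```text
a FR [ 0.5718 -0.1093  0.19  ]
a BL [0.8204 0.1231 0.19  ]
a BR [ 0.8161 -0.1113  0.19  ]
b BL [0.8129 0.1291 0.19  ]
b FL [0.5671 0.1206 0.19  ]
b BR [ 0.8115 -0.1097  0.19  ]
b FR [ 0.5654 -0.1046  0.19  ]
loop a [ 0.7233 -0.0258  0.127 ] [0.7234 0.0308 0.127 ]
a handle [ 81.1 228.4] [51.  13.8] [[0.33, -0.3415, 0.077], [0.4701, -0.3276, 0.077]] [[60.70000076293945, 213.10000610351562], [101.5, 243.6999969482422]]
a handle [252.7 196.3] [24.9 10.9] [[0.5735, -0.0041, 0.077], [0.6398, -0.0042, 0.077]] [[242.5, 189.1999969482422], [262.8999938964844, 203.5]]
a handle [294. 119.] [75.8 40.4] [[0.3571, 0.2962, 0.077], [0.604, 0.2794, 0.077]] [[262.0, 98.69999694824219], [325.8999938964844, 139.39999389648438]]
a rod [130.7 266.4] [66.   5.7] [[0.4806, -0.327, 0.077], [0.6397, -0.313, 0.077]] [[104.5999984741211, 246.3000030517578], [156.8000030517578, 286.6000061035156]]
a rod [296.9 223.1] [9.4 4.2] [[0.7236, 0.0046, 0.077], [0.7461, 0.005, 0.077]] [[293.0, 220.5], [300.79998779296875, 225.6999969482422]]
a rod [276.8 211.8] [16.9  8.6] [[0.6588, -0.001, 0.077], [0.7011, -0.0016, 0.07
[... 728 characters left out ...]
389648438, 359.3999938964844], [351.20001220703125, 386.3999938964844]]
b handle [303.2 337.8] [115.1  58.3] [[0.5432, 0.3667, 0.077], [0.3467, 0.3887, 0.077]] [[247.1999969482422, 324.29998779296875], [359.1000061035156, 351.20001220703125]]
b handle [351.5 161. ] [10. 47.] [[0.4749, -0.3159, 0.077], [0.3425, -0.3408, 0.077]] [[328.0, 161.0], [375.0, 161.0]]
b rod [311.5 159. ] [ 2. 29.] [[0.565, -0.3125, 0.077], [0.4821, -0.328, 0.077]] [[297.0, 159.0], [326.0, 159.0]]
b red [212.5 207.5] [9. 7.] [[0.7318, -0.024, 0.077], [0.7187, 0.017, 0.077]] [[212.5, 203.0], [212.5, 212.0]]
b red [254.5 191. ] [5. 8.] [[0.6378, -0.0832, 0.077], [0.6477, -0.1244, 0.077]] [[254.5, 195.0], [254.5, 187.0]]
```

```bash
cat > g.py <<'E'
import sys
from h import *
from scipy.spatial.transform import Rotation as R
# usage: g.py x y z yaw(deg): shift of TCP to world point, tool down, tool x at yaw
def go(x,y,z,yaw):
    s=telemetry.read_state();A=np.array(s['tcp_rot']);c=np.cos(np.radians(yaw));n=np.sin(np.radians(yaw))
    G=np.array([[c,n,0],[n,-c,0],[0,0,-1.]])
    print('shift',(A.T@(np.array([x,y,z])-s['position'])).round(4).tolist(),'rot',R.from_matrix(A.T@G).as_rotvec().round(4).tolist())
if __name__=='__main__': go(*map(float,sys.argv[1:5]))
E
python3 g.py .40 -.334 .24 5.2
python3 -c "
from m import *
print('lamp',P(a,(174,226),0),'spool',P(b,(307,285),0.03),'meter',P(b,(290,245),.03),P(b,(362,258),.03))"|tail -1
```

```text
shift [0.2341, -0.159, -0.0179] rot [-0.0017, -0.0, 0.3181]
lamp [ 0.4879 -0.1539  0.    ] spool [0.4619 0.1844 0.03  ] meter [0.5215 0.0504 0.03  ] [0.3546 0.0678 0.03  ]
```

Call:
servo_tool(
  targets=[
    [[0.03, -0.02, 0], [0, 0, 0.04]],
    [[0.08, -0.05, 0], [0, 0, 0.1]],
    [[0.13, -0.09, 0], [0, 0, 0.18]],
    [[0.18, -0.12, -0.01], [0, 0, 0.24]],
    [[0.22, -0.14, -0.01], [0, 0, 0.29]],
    [[0.235, -0.152, -0.015], [0, 0, 0.318]],
    [[0.235, -0.152, -0.015], [0, 0, 0.318]],
    [[0.235, -0.152, -0.015], [0, 0, 0.318]],
  ],
)

```text
time_s: 1.15
position: [0.4034, -0.3413, 0.2374]
tcp_rot: [[0.996, 0.091, -0.0], [0.091, -0.996, -0.0], [-0.0, 0.0, -1.0]]
force: [-0.4, 0.3, -0.2]
opening: 1.001
```

Run:
```python
from h import *
s=telemetry.read_state();print(s['position'],s['tcp_rot'],s['time_s'])
w=cap('wrist','w1.png');np.savez('w1.npz',*w)
```

```text
[ 0.40336878 -0.34126282  0.23738732] [[ 9.95865039e-01  9.08445365e-02 -3.06038228e-04]
 [ 9.08444031e-02 -9.95865008e-01 -4.24860888e-04]
 [-3.43369053e-04  3.95302245e-04 -9.99999863e-01]] 1.15
```

View pics/w1.png

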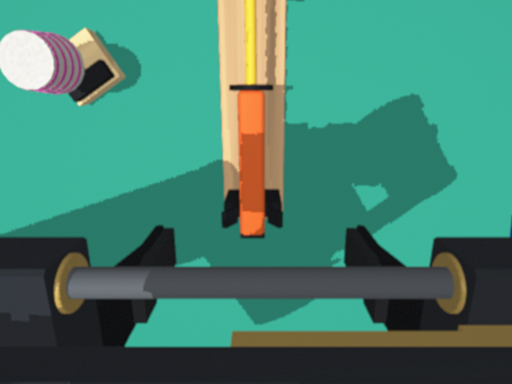

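Wrist view: handle from the rear end (252,236) to the disc (251,88), aligned with the jaws; lamp at (70,65), clear.

Run:
```python
from h import *
z=np.load('w1.npz');im,K,T=z['arr_0'],z['arr_1'],z['arr_2']
h=cv2.cvtColor(im,cv2.COLOR_BGR2HSV);m=cv2.inRange(h,(4,150,100),(16,255,255))
c=max(cv2.findContours(m,0,2)[0],key=cv2.contourArea);print(cv2.boundingRect(c))
def mid(r):
    x=np.where(m[r])[0];return (x.min()+x.max())/2,r
f,b=[onz(K,T,mid(r),.088) for r in (97,200)];
x0,y0,w,hh=cv2.boundingRect(c)
e=onz(K,T,(mid(y0+hh-12)[0],y0+hh-1),.088); d=onz(K,T,(mid(y0+3)[0],y0),.088)
u=(f-b);u/=np.linalg.norm(u);print(f,b,'yaw',np.degrees(np.arctan2(u[1],u[0])),'len',np.linalg.norm(d-e),'ends',d,e)
m2=cv2.inRange(h,(20,150,100),(32,255,255))
for r in (5,40,75):
    x=np.where(m2[r,200:300])[0]+200;print(onz(K,T,((x.min()+x.max())/2,r),.08))
```

```text
(238, 90, 27, 146)
[ 0.47093104 -0.32725122  0.088     ] [ 0.37675363 -0.33577204  0.088     ] yaw 5.169830521532825 len 0.13645548031283727 ends [ 0.47674699 -0.32631819  0.088     ] [ 0.34086832 -0.33885165  0.088     ]
[ 0.54472654 -0.31992186  0.08      ]
[ 0.51775661 -0.32220339  0.08      ]
[ 0.48937701 -0.32504646  0.08      ]
```

```bash
python3 g.py .437 -.3304 .056 5.2
```

```text
shift [0.0347, -0.0081, 0.1813] rot [0.0002, 0.0003, -0.0007]
```

Call:
servo_tool(
  targets=[
    [[0.012, -0.003, 0.02], [0, 0, 0]],
    [[0.025, -0.006, 0.05], [0, 0, 0]],
    [[0.0345, -0.008, 0.085], [0, 0, 0]],
    [[0.0345, -0.008, 0.12], [0, 0, 0]],
    [[0.0345, -0.008, 0.15], [0, 0, 0]],
    [[0.0345, -0.008, 0.17], [0, 0, 0]],
    [[0.0345, -0.008, 0.181], [0, 0, 0]],
    [[0.0345, -0.008, 0.181], [0, 0, 0]],
    [[0.0345, -0.008, 0.181], [0, 0, 0]],
  ],
  gripper=0.06,
)

```text
time_s: 2.33
position: [0.4376, -0.3303, 0.0572]
tcp_rot: [[0.996, 0.09, 0.001], [0.09, -0.996, -0.001], [0.001, 0.001, -1.0]]
force: [0.5, 0.2, -0.2]
opening: 0.689
```

Call:
servo_tool(
  targets=[
    [[0, 0, 0], [0, 0, 0]],
    [[0, 0, 0], [0, 0, 0]],
    [[0, 0, 0], [0, 0, 0]],
    [[0, 0, 0], [0, 0, 0]],
    [[0, 0, 0], [0, 0, 0]],
    [[0, 0, 0], [0, 0, 0]],
  ],
  gripper=0.0,
)

```text
time_s: 3.08
position: [0.4374, -0.3296, 0.0567]
tcp_rot: [[0.996, 0.091, 0.0], [0.091, -0.996, -0.0], [0.0, 0.0, -1.0]]
force: [-0.1, -0.2, 0.7]
opening: 0.272
```

Call:
servo_tool(
  targets=[
    [[0, 0, -0.01], [0, 0, 0]],
    [[0, 0, -0.03], [0, 0, 0]],
    [[0, 0, -0.055], [0, 0, 0]],
    [[0, 0, -0.085], [0, 0, 0]],
    [[0, 0, -0.115], [0, 0, 0]],
    [[0, 0, -0.145], [0, 0, 0]],
    [[0, 0, -0.175], [0, 0, 0]],
    [[0, 0, -0.2], [0, 0, 0]],
    [[0, 0, -0.21], [0, 0, 0]],
    [[0, 0, -0.21], [0, 0, 0]],
    [[0, 0, -0.21], [0, 0, 0]],
  ],
)

```text
time_s: 4.45
position: [0.4366, -0.3287, 0.2653]
tcp_rot: [[0.996, 0.091, -0.002], [0.091, -0.996, 0.002], [-0.002, -0.002, -1.0]]
force: [0.2, -0.2, -2.2]
opening: 0.271
```

```bash
python3 g.py .475 .003 .266 0; python3 -c "
from h import *
s=telemetry.read_state();print(s['joint_positions'],s['force'],s['moment'])
w=cap('side','b2.png');cv2.imwrite('pics/b2z.png',cv2.resize(w[0][30:230,240:440],None,fx=2,fy=2)); cap('wrist','w2.png')"
```

```text
shift [0.0683, -0.3269, -0.0001] rot [-0.0023, 0.0018, 0.0908]
[-4.86921679e+01  2.13836152e+01  9.03419266e+01 -1.43946930e-03
  6.84417657e+01  3.61032311e+01] [ 0.20755132 -0.23342791 -2.17675748] [0.095233   0.0087463  0.03571545]
```

View pics/b2z.png

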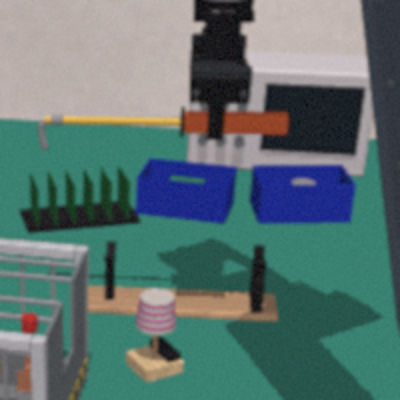

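Call:
servo_tool(
  targets=[
    [[0.004, -0.015, 0], [0, 0, 0.005]],
    [[0.01, -0.045, 0], [0, 0, 0.012]],
    [[0.018, -0.085, 0], [0, 0, 0.022]],
    [[0.026, -0.125, 0], [0, 0, 0.034]],
    [[0.034, -0.165, 0], [0, 0, 0.046]],
    [[0.042, -0.205, 0], [0, 0, 0.057]],
    [[0.05, -0.245, 0], [0, 0, 0.068]],
    [[0.058, -0.28, 0], [0, 0, 0.078]],
    [[0.064, -0.308, 0], [0, 0, 0.086]],
    [[0.068, -0.325, 0], [0, 0, 0.09]],
    [[0.068, -0.327, 0], [-0.002, 0.002, 0.091]],
    [[0.068, -0.327, 0], [-0.002, 0.002, 0.091]],
  ],
)

```text
time_s: 6.05
position: [0.4749, 0.0025, 0.2664]
tcp_rot: [[1.0, 0.0, 0.001], [0.0, -1.0, -0.002], [0.001, 0.002, -1.0]]
force: [-1.1, 0.3, -2.9]
opening: 0.277
```

Run:
```python
from h import *
s=telemetry.read_state();print(s['position'],s['qvel'],s['time_s'])
w=cap('wrist','w3.png');np.savez('w3.npz',*w)
cv2.imwrite('pics/w3z.png',cv2.resize(w[0][0:240,130:390],None,fx=2.4,fy=2.4,interpolation=2))
print([ (p,proj(w[1],w[2],np.array(p)).round(1).tolist()) for p in [(.568,0.004,.19),(.8,0.004,.19),(.7234,.003,.125),(.71,.003,.26)]])
```

```text
[0.47493731 0.0024984  0.26639813] [-1.0822611   0.151601   -0.38624847 -0.07299104  0.01037168 -0.10879651] 6.05
[((0.568, 0.004, 0.19), [257.5, 60.5]), ((0.8, 0.004, 0.19), [257.4, -470.5]), ((0.7234, 0.003, 0.125), [259.2, -165.6]), ((0.71, 0.003, 0.26), [259.6, -397.8])]
```

View pics/w3z.png

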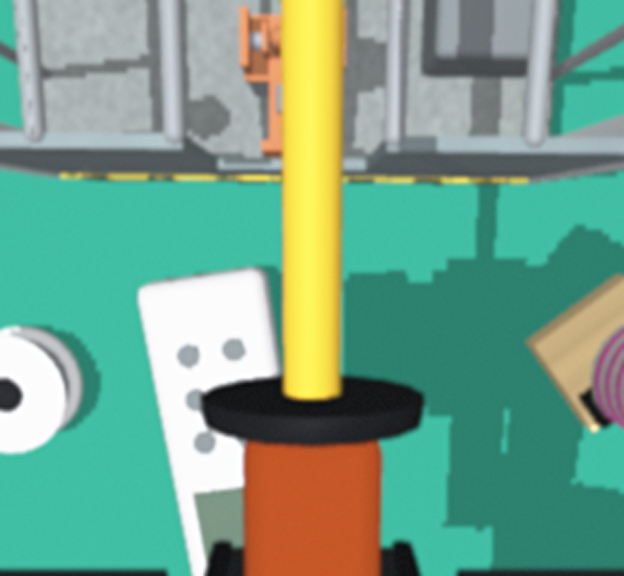

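Wrist view: slot in the panel's top edge from about (208,58) to (292,58) full pixels, rod through the centre at x≈260.

Run:
```python
from h import *
z=np.load('w3.npz');im,K,T=z['arr_0'],z['arr_1'],z['arr_2']
f=lambda u,v,zz:print((u,v,zz),onz(K,T,(130+u/2.4,v/2.4),zz).round(4))
f(188,140,.19);f(390,140,.19)      # top edge slot corners
f(220,163,.096);f(365,163,.096)    # notch lower edge
f(170,0,.19);f(185,140,.19);f(396,0,.19);f(393,140,.19) # roof bars inner
f(0,143,.19);f(624,146,.19)
f(312,20,.29);f(312,380,.29)       # rod
f(0,135,.19);
```

```text
(188, 140, 0.19) [0.5693 0.036  0.19  ]
(390, 140, 0.19) [ 0.5694 -0.0188  0.19  ]
(220, 163, 0.096) [0.569 0.037 0.096]
(365, 163, 0.096) [ 0.5691 -0.0181  0.096 ]
(170, 0, 0.19) [0.6033 0.0393 0.19  ]
(185, 140, 0.19) [0.5693 0.0368 0.19  ]
(396, 0, 0.19) [ 0.6035 -0.0194  0.19  ]
(393, 140, 0.19) [ 0.5694 -0.0196  0.19  ]
(0, 143, 0.19) [0.5684 0.087  0.19  ]
(624, 146, 0.19) [ 0.568  -0.0825  0.19  ]
(312, 20, 0.29) [0.5781 0.0027 0.29  ]
(312, 380, 0.29) [0.5225 0.0026 0.29  ]
(0, 135, 0.19) [0.5704 0.0867 0.19  ]
```

Call:
servo_tool(
  targets=[
    [[0.005, -0.002, 0], [0, 0, 0]],
    [[0.014, -0.004, 0], [0, 0, 0]],
    [[0.024, -0.006, 0], [0, 0, 0]],
    [[0.032, -0.006, 0], [0, 0, 0]],
    [[0.035, -0.006, 0], [0, 0, 0]],
    [[0.035, -0.006, 0], [0, 0, 0]],
    [[0.035, -0.006, 0], [0, 0, 0]],
    [[0.035, -0.006, 0], [0, 0, 0]],
  ],
)

```text
time_s: 7.1
position: [0.5101, 0.0084, 0.2666]
tcp_rot: [[1.0, -0.0, 0.002], [-0.0, -1.0, -0.002], [0.002, 0.002, -1.0]]
force: [0.2, 0.4, -3.2]
opening: 0.275
```

Run:
```python
from h import *
s=telemetry.read_state();print(s['position'],s['tcp_rot'][0],s['time_s'])
a=cap('scene','a4.png');b=cap('side','b4.png');np.savez('a4.npz',*a);np.savez('b4.npz',*b)
A=cv2.resize(a[0][120:270,240:390],None,fx=4,fy=4,interpolation=2)
B=cv2.resize(b[0][60:250,150:290],None,fx=3.16,fy=3.16,interpolation=2)[:600]
X=np.zeros((600,600+B.shape[1],3),np.uint8)
X[:600,:600]=A;X[:B.shape[0],600:]=B
X=cv2.resize(X,None,fx=.76,fy=.76,interpolation=3);cv2.imwrite('pics/ab4.png',X);print(X.shape)
c0=np.array(s['position'])+[0,0,.019]
for n,x in(('a',a),('b',b)):
    print(n,'tip',proj(x[1],x[2],c0+[.235,0,-.022]).round(1),'loop ends', [proj(x[1],x[2],np.array([.7205,.0085+d,.125])).round(1).tolist() for d in(-.026,0,.026)])
    h=cv2.cvtColor(x[0],cv2.COLOR_BGR2HSV);m=cv2.inRange(h,(0,150,90),(4,255,255))|cv2.inRange(h,(174,150,90),(180,255,255))
    for c in cv2.findContours(m,0,2)[0]:
        if cv2.contourArea(c)>8: print(cv2.boundingRect(c),c.reshape(-1,2)[np.argmin(c[:,0,1])],cv2.contourArea(c))
```

```text
[0.51007854 0.00836145 0.26664377] [ 9.99998217e-01 -2.46577652e-04  1.87219515e-03] 7.1
(456, 792, 3)
a tip [308.2 162.9] loop ends [[286.5, 210.8], [294.4, 204.4], [302.0, 198.1]]
(283, 212, 12, 13) [285 212] 52.5
(293, 204, 11, 12) [300 204] 42.5
(287, 201, 12, 9) [296 201] 24.0
(278, 126, 8, 9) [278 126] 42.5
(292, 60, 22, 2) [292  60] 19.5
b tip [197.  138.8] loop ends [[214.8, 187.9], [211.5, 193.1], [208.1, 198.4]]
(208, 202, 10, 11) [208 202] 49.5
(251, 187, 7, 9) [253 187] 42.5
(213, 187, 4, 5) [215 187] 9.5
```

View pics/ab4.png

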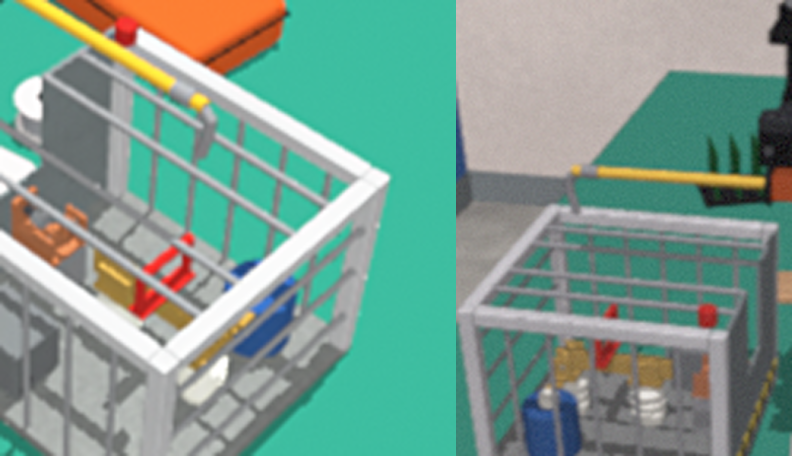

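Both views show the hook over the slot, behind the red loop (hook near (307,163) in scene, as predicted; loop bar centre about (293,207)). Lowering straight down.

Call:
servo_tool(
  targets=[
    [[0, 0.001, 0.006], [0, 0, 0]],
    [[0, 0.002, 0.018], [0, 0, 0]],
    [[0, 0.0025, 0.033], [0, 0, 0]],
    [[0, 0.0025, 0.048], [0, 0, 0]],
    [[0, 0.0025, 0.063], [0, 0, 0]],
    [[0, 0.0025, 0.073], [0, 0, 0]],
    [[0, 0.0025, 0.078], [0, 0, 0]],
    [[0, 0.0025, 0.08], [0, 0, 0]],
    [[0, 0.0025, 0.08], [0, 0, 0]],
  ],
)

```text
time_s: 8.32
position: [0.5108, 0.0056, 0.1868]
tcp_rot: [[1.0, -0.0, 0.003], [-0.0, -1.0, -0.002], [0.003, 0.002, -1.0]]
force: [-0.3, 1.0, -2.2]
opening: 0.273
```

Call:
servo_tool(
  targets=[
    [[0, 0, 0.006], [0, 0, 0]],
    [[0, 0, 0.014], [0, 0, 0]],
    [[0, 0, 0.024], [0, 0, 0]],
    [[0, 0, 0.036], [0, 0, 0]],
    [[0, 0, 0.046], [0, 0, 0]],
    [[0, 0, 0.053], [0, 0, 0]],
    [[0, 0, 0.057], [0, 0, 0]],
    [[0, 0, 0.0585], [0, 0, 0]],
    [[0, 0, 0.0585], [0, 0, 0]],
    [[0, 0, 0.0585], [0, 0, 0]],
  ],
)

```text
time_s: 9.57
position: [0.5109, 0.0055, 0.1284]
tcp_rot: [[1.0, -0.0, 0.003], [-0.0, -1.0, -0.002], [0.003, 0.002, -1.0]]
force: [-0.5, -0.1, -2.1]
opening: 0.272
```

Run:
```python
from h import *
s=telemetry.read_state();print(s['position'],s['tcp_rot'][0],s['force'],s['moment'],s['time_s'])
a=cap('scene','a5.png');b=cap('side','b5.png')
A=cv2.resize(a[0][150:250,240:340],None,fx=4,fy=4,interpolation=2)
B=cv2.resize(b[0][150:250,170:270],None,fx=4,fy=4,interpolation=2)
cv2.imwrite('pics/ab5.png',np.hstack([A,B]))
```

```text
[0.51091995 0.00552227 0.12843917] [ 9.99995955e-01 -1.80678967e-04  2.83842414e-03] [-0.54409072 -0.09216898 -2.14494493] [0.02589222 0.07119631 0.02186693] 9.575
```

View pics/ab5.png

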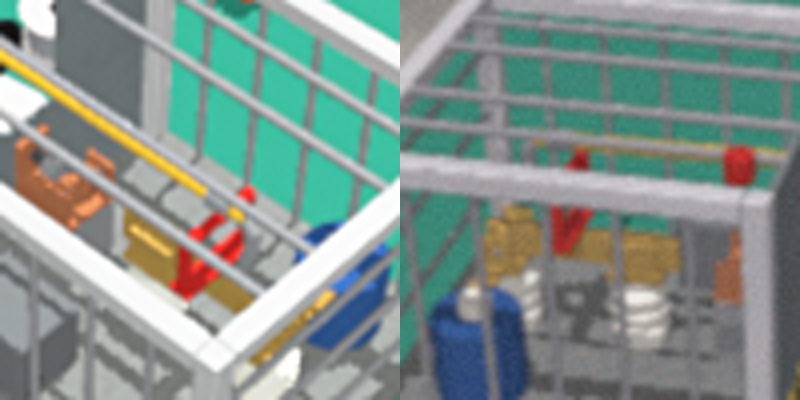

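Stick is under the roof, over the loop, no contact forces. Now draw gently until contact.

Call:
servo_tool(
  targets=[
    [[-0.002, 0, 0], [0, 0, 0]],
    [[-0.004, 0, 0], [0, 0, 0]],
    [[-0.006, 0, 0], [0, 0, 0]],
    [[-0.008, 0, 0], [0, 0, 0]],
    [[-0.01, 0, 0], [0, 0, 0]],
    [[-0.011, 0, 0], [0, 0, 0]],
    [[-0.012, 0, 0], [0, 0, 0]],
    [[-0.013, 0, 0], [0, 0, 0]],
    [[-0.014, 0, 0], [0, 0, 0]],
    [[-0.015, 0, 0], [0, 0, 0]],
    [[-0.016, 0, 0], [0, 0, 0]],
  ],
)

```text
time_s: 11.05
position: [0.4946, 0.0056, 0.1281]
tcp_rot: [[1.0, -0.0, 0.002], [-0.0, -1.0, -0.002], [0.002, 0.002, -1.0]]
force: [1.0, 0.2, -2.1]
opening: 0.275
```

Call:
servo_tool(
  targets=[
    [[-0.001, 0, 0], [0, 0, 0]],
    [[-0.002, 0, 0], [0, 0, 0]],
    [[-0.003, 0, 0], [0, 0, 0]],
    [[-0.004, 0, 0], [0, 0, 0]],
  ],
)

```text
time_s: 11.55
position: [0.4926, 0.0053, 0.1284]
tcp_rot: [[1.0, -0.0, 0.006], [-0.0, -1.0, -0.003], [0.006, 0.003, -1.0]]
force: [4.4, 0.4, -3.5]
opening: 0.275
```

Call:
servo_tool(
  targets=[
    [[-0.001, 0, 0], [0, 0, 0]],
    [[-0.002, 0, 0], [0, 0, 0]],
    [[-0.003, 0, 0], [0, 0, 0]],
    [[-0.004, 0, 0], [0, 0, 0]],
  ],
)

```text
time_s: 12.05
position: [0.487, 0.0055, 0.1282]
tcp_rot: [[1.0, -0.0, 0.003], [-0.0, -1.0, -0.002], [0.003, 0.002, -1.0]]
force: [5.4, 0.3, -2.4]
opening: 0.272
```

Call:
servo_tool(
  targets=[
    [[-0.0015, 0, 0], [0, 0, 0]],
    [[-0.003, 0, 0], [0, 0, 0]],
    [[-0.0045, 0, 0], [0, 0, 0]],
    [[-0.006, 0, 0], [0, 0, 0]],
  ],
)

```text
time_s: 12.55
position: [0.4785, 0.0059, 0.1277]
tcp_rot: [[1.0, -0.0, -0.002], [-0.0, -1.0, -0.001], [-0.002, 0.001, -1.0]]
force: [0.3, 0.8, -2.3]
opening: 0.267
```

Call:
servo_tool(
  targets=[
    [[-0.001, 0, 0], [0, 0, 0]],
    [[-0.002, 0, 0], [0, 0, 0]],
    [[-0.003, 0, 0], [0, 0, 0]],
    [[-0.004, 0, 0], [0, 0, 0]],
    [[-0.005, 0, 0], [0, 0, 0]],
    [[-0.006, 0, 0], [0, 0, 0]],
    [[-0.007, 0, 0], [0, 0, 0]],
    [[-0.008, 0, 0], [0, 0, 0]],
  ],
)

```text
time_s: 13.55
position: [0.4727, 0.0056, 0.1281]
tcp_rot: [[1.0, -0.0, 0.002], [-0.0, -1.0, -0.002], [0.002, 0.002, -1.0]]
force: [3.0, 0.1, -3.7]
opening: 0.271
```

Call:
servo_tool(
  targets=[
    [[-0.001, 0, 0], [0, 0, 0]],
    [[-0.002, 0, 0], [0, 0, 0]],
    [[-0.003, 0, 0], [0, 0, 0]],
    [[-0.004, 0, 0], [0, 0, 0]],
    [[-0.005, 0, 0], [0, 0, 0]],
    [[-0.006, 0, 0], [0, 0, 0]],
  ],
)

```text
time_s: 14.3
position: [0.4666, 0.0056, 0.128]
tcp_rot: [[1.0, -0.0, 0.002], [-0.0, -1.0, -0.002], [0.002, 0.002, -1.0]]
force: [2.1, 0.2, -3.8]
opening: 0.27
```

Call:
servo_tool(
  targets=[
    [[-0.001, 0, 0], [0, 0, 0]],
    [[-0.002, 0, 0], [0, 0, 0]],
    [[-0.003, 0, 0], [0, 0, 0]],
    [[-0.004, 0, 0], [0, 0, 0]],
  ],
)

```text
time_s: 14.8
position: [0.4626, 0.0056, 0.128]
tcp_rot: [[1.0, -0.0, 0.002], [-0.0, -1.0, -0.002], [0.002, 0.002, -1.0]]
force: [3.3, 0.8, -3.4]
opening: 0.276
```

Call:
servo_tool(
  targets=[
    [[-0.001, 0, 0], [0, 0, 0]],
    [[-0.002, 0, 0], [0, 0, 0]],
    [[-0.003, 0, 0], [0, 0, 0]],
    [[-0.004, 0, 0], [0, 0, 0]],
  ],
)

```text
time_s: 15.3
position: [0.4586, 0.0056, 0.128]
tcp_rot: [[1.0, -0.0, 0.002], [-0.0, -1.0, -0.002], [0.002, 0.002, -1.0]]
force: [2.5, 0.0, -3.2]
opening: 0.273
```

Call:
servo_tool(
  targets=[
    [[-0.001, 0, 0], [0, 0, 0]],
    [[-0.002, 0, 0], [0, 0, 0]],
    [[-0.003, 0, 0], [0, 0, 0]],
  ],
)

```text
time_s: 15.68
position: [0.4573, 0.0053, 0.1283]
tcp_rot: [[1.0, -0.0, 0.006], [-0.0, -1.0, -0.003], [0.006, 0.003, -1.0]]
force: [6.9, 0.1, -3.7]
opening: 0.271
```

Call:
servo_tool(
  targets=[
    [[-0.0005, 0, 0], [0, 0, 0]],
    [[-0.001, 0, 0], [0, 0, 0]],
  ],
)

```text
time_s: 15.92
position: [0.4571, 0.0051, 0.1285]
tcp_rot: [[1.0, -0.0, 0.007], [-0.0, -1.0, -0.003], [0.007, 0.003, -1.0]]
force: [7.0, 1.0, -4.2]
opening: 0.278
```

Call:
servo_tool(
  targets=[
    [[-0.0005, 0, 0], [0, 0, 0]],
    [[-0.001, 0, 0], [0, 0, 0]],
  ],
)

```text
time_s: 16.18
position: [0.4567, 0.005, 0.1286]
tcp_rot: [[1.0, -0.001, 0.009], [-0.0, -1.0, -0.003], [0.009, 0.003, -1.0]]
force: [6.9, 1.3, -3.4]
opening: 0.275
```

Call:
servo_tool(
  targets=[
    [[-0.0005, 0, 0], [0, 0, 0]],
    [[-0.001, 0, 0], [0, 0, 0]],
  ],
)

```text
time_s: 16.42
position: [0.4563, 0.0049, 0.1287]
tcp_rot: [[1.0, -0.001, 0.01], [-0.001, -1.0, -0.003], [0.01, 0.003, -1.0]]
force: [8.2, 1.2, -4.4]
opening: 0.275
```

Call:
servo_tool(
  targets=[
    [[-0.0005, 0, 0], [0, 0, 0]],
    [[-0.001, 0, 0], [0, 0, 0]],
  ],
)

```text
time_s: 16.68
position: [0.4557, 0.0048, 0.1288]
tcp_rot: [[1.0, -0.001, 0.011], [-0.001, -1.0, -0.003], [0.011, 0.003, -1.0]]
force: [8.2, 0.1, -4.2]
opening: 0.274
```

Call:
servo_tool(
  targets=[
    [[-0.0005, 0, 0], [0, 0, 0]],
    [[-0.001, 0, 0], [0, 0, 0]],
  ],
)

```text
time_s: 16.92
position: [0.4547, 0.0048, 0.1288]
tcp_rot: [[1.0, -0.001, 0.011], [-0.001, -1.0, -0.003], [0.011, 0.003, -1.0]]
force: [8.9, -0.1, -4.5]
opening: 0.279
```

Call:
servo_tool(
  targets=[
    [[-0.0005, 0, 0], [0, 0, 0]],
    [[-0.001, 0, 0], [0, 0, 0]],
  ],
)

```text
time_s: 17.18
position: [0.4527, 0.0049, 0.1287]
tcp_rot: [[1.0, -0.001, 0.009], [-0.001, -1.0, -0.003], [0.009, 0.003, -1.0]]
force: [6.2, 0.8, -3.7]
opening: 0.274
```

Call:
servo_tool(
  targets=[
    [[-0.0005, 0, 0], [0, 0, 0]],
    [[-0.001, 0, 0], [0, 0, 0]],
  ],
)

```text
time_s: 17.42
position: [0.45, 0.0052, 0.1284]
tcp_rot: [[1.0, -0.001, 0.005], [-0.001, -1.0, -0.003], [0.005, 0.003, -1.0]]
force: [4.3, -0.3, -2.4]
opening: 0.273
```

Call:
servo_tool(
  targets=[
    [[-0.0005, 0, 0], [0, 0, 0]],
    [[-0.001, 0, 0], [0, 0, 0]],
  ],
)

```text
time_s: 17.68
position: [0.4482, 0.0054, 0.1282]
tcp_rot: [[1.0, -0.001, 0.003], [-0.0, -1.0, -0.002], [0.003, 0.002, -1.0]]
force: [4.8, 0.1, -1.5]
opening: 0.272
```

Call:
servo_tool(
  targets=[
    [[-0.0005, 0, 0], [0, 0, 0]],
    [[-0.001, 0, 0], [0, 0, 0]],
  ],
)

```text
time_s: 17.92
position: [0.4468, 0.0055, 0.1281]
tcp_rot: [[1.0, -0.0, 0.003], [-0.0, -1.0, -0.002], [0.003, 0.002, -1.0]]
force: [4.4, 0.5, -2.4]
opening: 0.274
```

Call:
servo_tool(
  targets=[
    [[-0.0005, 0, 0], [0, 0, 0]],
    [[-0.001, 0, 0], [0, 0, 0]],
  ],
)

```text
time_s: 18.18
position: [0.4457, 0.0056, 0.128]
tcp_rot: [[1.0, -0.0, 0.002], [-0.0, -1.0, -0.002], [0.002, 0.002, -1.0]]
force: [5.8, -0.3, -1.9]
opening: 0.276
```

Call:
servo_tool(
  targets=[
    [[-0.0005, 0, 0], [0, 0, 0]],
    [[-0.001, 0, 0], [0, 0, 0]],
    [[-0.0015, 0, 0], [0, 0, 0]],
  ],
)

```text
time_s: 18.55
position: [0.4442, 0.0056, 0.128]
tcp_rot: [[1.0, -0.0, 0.002], [-0.0, -1.0, -0.002], [0.002, 0.002, -1.0]]
force: [5.0, 0.4, -2.0]
opening: 0.272
```

Call:
servo_tool(
  targets=[
    [[-0.0005, 0, 0], [0, 0, 0]],
    [[-0.001, 0, 0], [0, 0, 0]],
    [[-0.0015, 0, 0], [0, 0, 0]],
  ],
)

```text
time_s: 18.92
position: [0.4426, 0.0056, 0.128]
tcp_rot: [[1.0, -0.0, 0.002], [-0.0, -1.0, -0.002], [0.002, 0.002, -1.0]]
force: [4.4, 0.6, -2.9]
opening: 0.272
```

Call:
servo_tool(
  targets=[
    [[-0.0005, 0, 0], [0, 0, 0]],
    [[-0.001, 0, 0], [0, 0, 0]],
    [[-0.0015, 0, 0], [0, 0, 0]],
  ],
)

```text
time_s: 19.3
position: [0.4412, 0.0056, 0.128]
tcp_rot: [[1.0, -0.0, 0.002], [-0.0, -1.0, -0.002], [0.002, 0.002, -1.0]]
force: [3.8, 0.5, -2.7]
opening: 0.272
```

Call:
servo_tool(
  targets=[
    [[-0.0005, 0, 0], [0, 0, 0]],
    [[-0.001, 0, 0], [0, 0, 0]],
    [[-0.0015, 0, 0], [0, 0, 0]],
  ],
)

```text
time_s: 19.68
position: [0.44, 0.0055, 0.128]
tcp_rot: [[1.0, -0.0, 0.003], [-0.0, -1.0, -0.002], [0.003, 0.002, -1.0]]
force: [5.7, -0.5, -2.6]
opening: 0.269
```

Call:
servo_tool(
  targets=[
    [[-0.0005, 0, 0], [0, 0, 0]],
    [[-0.001, 0, 0], [0, 0, 0]],
    [[-0.0015, 0, 0], [0, 0, 0]],
  ],
)

```text
time_s: 20.05
position: [0.4399, 0.0053, 0.1282]
tcp_rot: [[1.0, -0.0, 0.006], [-0.0, -1.0, -0.003], [0.006, 0.003, -1.0]]
force: [7.9, 0.6, -3.9]
opening: 0.276
```

Call:
servo_tool(
  targets=[
    [[-0.0005, 0, 0], [0, 0, 0]],
    [[-0.001, 0, 0], [0, 0, 0]],
    [[-0.0015, 0, 0], [0, 0, 0]],
  ],
)

```text
time_s: 20.42
position: [0.4398, 0.005, 0.1285]
tcp_rot: [[1.0, -0.0, 0.009], [-0.0, -1.0, -0.003], [0.009, 0.003, -1.0]]
force: [9.8, 0.6, -3.8]
opening: 0.271
```

The stop: position stays at 0.440 while the force climbs steadily. Raising to about 13.5 N.

Call:
servo_tool(
  targets=[
    [[-0.0005, 0, 0], [0, 0, 0]],
    [[-0.001, 0, 0], [0, 0, 0]],
    [[-0.0015, 0, 0], [0, 0, 0]],
    [[-0.0015, 0, 0], [0, 0, 0]],
  ],
)

```text
time_s: 20.92
position: [0.4397, 0.0047, 0.1287]
tcp_rot: [[1.0, -0.0, 0.011], [-0.0, -1.0, -0.004], [0.011, 0.004, -1.0]]
force: [10.3, 0.9, -4.6]
opening: 0.271
```

Call:
servo_tool(
  targets=[
    [[-0.0005, 0, 0], [0, 0, 0]],
    [[-0.0005, 0, 0], [0, 0, 0]],
    [[-0.0005, 0, 0], [0, 0, 0]],
  ],
)

```text
time_s: 21.3
position: [0.4397, 0.0046, 0.1288]
tcp_rot: [[1.0, -0.0, 0.012], [-0.0, -1.0, -0.004], [0.012, 0.004, -1.0]]
force: [12.7, -0.0, -3.7]
opening: 0.274
```

Call:
servo_tool(
  targets=[
    [[-0.0005, 0, 0], [0, 0, 0]],
    [[-0.001, 0, 0], [0, 0, 0]],
    [[-0.001, 0, 0], [0, 0, 0]],
    [[-0.001, 0, 0], [0, 0, 0]],
  ],
)

```text
time_s: 21.8
position: [0.4396, 0.0044, 0.129]
tcp_rot: [[1.0, -0.0, 0.014], [-0.0, -1.0, -0.004], [0.014, 0.004, -1.0]]
force: [13.0, 2.0, -5.0]
opening: 0.273
```

Call:
servo_tool(
  targets=[
    [[-0.0003, 0, 0], [0, 0, 0]],
    [[-0.0003, 0, 0], [0, 0, 0]],
    [[-0.0003, 0, 0], [0, 0, 0]],
  ],
)

```text
time_s: 22.18
position: [0.4396, 0.0044, 0.129]
tcp_rot: [[1.0, -0.0, 0.015], [-0.0, -1.0, -0.004], [0.015, 0.004, -1.0]]
force: [13.3, 0.9, -4.5]
opening: 0.27
```

Call:
servo_tool(
  targets=[
    [[0, 0, 0], [0, 0, 0]],
    [[0, 0, 0], [0, 0, 0]],
    [[0, 0, 0], [0, 0, 0]],
    [[0, 0, 0], [0, 0, 0]],
  ],
)

```text
time_s: 22.68
position: [0.4396, 0.0044, 0.129]
tcp_rot: [[1.0, -0.0, 0.015], [-0.0, -1.0, -0.004], [0.015, 0.004, -1.0]]
force: [13.6, 1.9, -4.6]
opening: 0.273
```

Call:
servo_tool(
  targets=[
    [[0, 0, 0], [0, 0, 0]],
    [[0, 0, 0], [0, 0, 0]],
    [[0, 0, 0], [0, 0, 0]],
    [[0, 0, 0], [0, 0, 0]],
    [[0, 0, 0], [0, 0, 0]],
    [[0, 0, 0], [0, 0, 0]],
  ],
)

```text
time_s: 23.42
position: [0.4396, 0.0044, 0.129]
tcp_rot: [[1.0, -0.0, 0.015], [-0.0, -1.0, -0.004], [0.015, 0.004, -1.0]]
force: [13.5, 0.8, -4.2]
opening: 0.273
```

Call:
servo_tool(
  targets=[
    [[0.001, 0, 0], [0, 0, 0]],
    [[0.003, 0, 0], [0, 0, 0]],
    [[0.005, 0, 0], [0, 0, 0]],
    [[0.007, 0, 0], [0, 0, 0]],
    [[0.009, 0, 0], [0, 0, 0]],
    [[0.012, 0, 0], [0, 0, 0]],
    [[0.015, 0, 0], [0, 0, 0]],
    [[0.018, 0, 0], [0, 0, 0]],
    [[0.02, 0, 0], [0, 0, 0]],
    [[0.02, 0, 0], [0, 0, 0]],
    [[0.02, 0, 0], [0, 0, 0]],
  ],
)

```text
time_s: 24.8
position: [0.4532, 0.0056, 0.128]
tcp_rot: [[1.0, -0.0, 0.002], [-0.0, -1.0, -0.002], [0.002, 0.002, -1.0]]
force: [-0.1, 0.7, -1.6]
opening: 0.271
```

Run:
```python
from h import *
s=telemetry.read_state();print(s['position'],s['force'],s['moment'])
a=cap('scene','a6.png');b=cap('side','b6.png')
A=cv2.resize(a[0][150:250,220:320],None,fx=4,fy=4,interpolation=2)
B=cv2.resize(b[0][150:250,190:290],None,fx=4,fy=4,interpolation=2)
cv2.imwrite('pics/ab6.png',np.hstack([A,B]))
```

```text
[0.45315752 0.005627   0.12797609] [-0.09227584  0.69225524 -1.63073607] [0.04817774 0.11963366 0.01472431]
```

View pics/ab6.png

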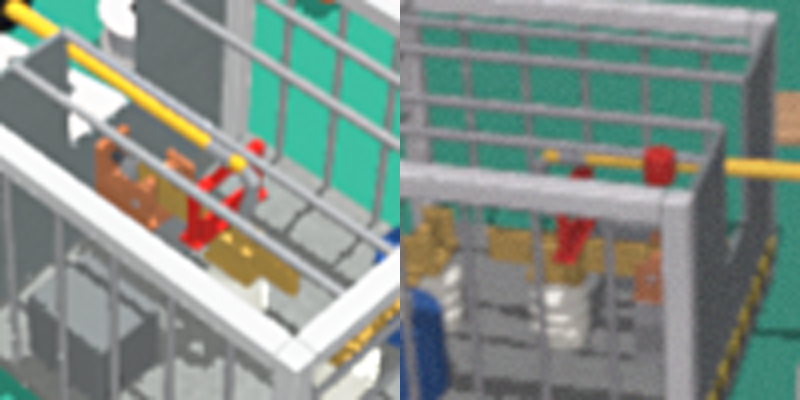

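Link sits in the earth contact, hook is free behind the bar. Lifting out.

Call:
servo_tool(
  targets=[
    [[0, 0, -0.004], [0, 0, 0]],
    [[0, 0, -0.012], [0, 0, 0]],
    [[0, 0, -0.022], [0, 0, 0]],
    [[0, 0, -0.034], [0, 0, 0]],
    [[0, 0, -0.05], [0, 0, 0]],
    [[0, 0, -0.07], [0, 0, 0]],
    [[0, 0, -0.09], [0, 0, 0]],
    [[0, 0, -0.11], [0, 0, 0]],
    [[0, 0, -0.128], [0, 0, 0]],
    [[0, 0, -0.138], [0, 0, 0]],
    [[0, 0, -0.14], [0, 0, 0]],
    [[0, 0, -0.14], [0, 0, 0]],
  ],
)

```text
time_s: 26.4
position: [0.4526, 0.0059, 0.2677]
tcp_rot: [[1.0, -0.0, 0.001], [-0.0, -1.0, -0.002], [0.001, 0.002, -1.0]]
force: [-0.4, 0.5, -2.9]
opening: 0.275
```

```bash
python3 g.py .437 -.3302 .266 5.2
```

```text
shift [-0.0156, 0.3361, 0.0023] rot [0.0018, -0.0011, -0.091]
```

Call:
servo_tool(
  targets=[
    [[-0.001, 0.015, 0], [0, 0, -0.005]],
    [[-0.002, 0.045, 0], [0, 0, -0.012]],
    [[-0.004, 0.085, 0], [0, 0, -0.022]],
    [[-0.006, 0.125, 0], [0, 0, -0.034]],
    [[-0.008, 0.165, 0], [0, 0, -0.046]],
    [[-0.01, 0.205, 0], [0, 0, -0.057]],
    [[-0.012, 0.245, 0], [0, 0, -0.068]],
    [[-0.013, 0.28, 0], [0, 0, -0.078]],
    [[-0.014, 0.308, 0], [0, 0, -0.086]],
    [[-0.015, 0.328, 0], [0, 0, -0.09]],
    [[-0.0155, 0.3355, 0.002], [0.002, -0.001, -0.091]],
    [[-0.0155, 0.3355, 0.002], [0.002, -0.001, -0.091]],
  ],
)

```text
time_s: 27.9
position: [0.4372, -0.3292, 0.266]
tcp_rot: [[0.996, 0.09, 0.0], [0.09, -0.996, 0.002], [0.0, -0.002, -1.0]]
force: [-0.3, 0.1, -2.9]
opening: 0.273
```

Call:
servo_tool(
  targets=[
    [[0, 0, 0], [0, 0, 0]],
    [[0, 0, 0], [0, 0, 0]],
    [[0, 0, 0], [0, 0, 0]],
  ],
)

```text
time_s: 28.28
position: [0.4376, -0.3291, 0.2668]
tcp_rot: [[0.996, 0.091, 0.001], [0.091, -0.996, 0.0], [0.001, 0.0, -1.0]]
force: [-0.1, 0.1, -1.7]
opening: 0.275
```

```bash
python3 g.py .4374 -.3297 .0575 5.2
python3 - <<'E'
from h import *
s=telemetry.read_state();print(s['position'],s['moment'],s['force'])
a=cap('scene','a7.png');b=cap('side','b7.png')
c0=np.array(s['position'])+[0,0,.019];R=np.array(s['tcp_rot'])
for n,x in(('a',a),('b',b)):
    h=cv2.cvtColor(x[0],cv2.COLOR_BGR2HSV);m=cv2.inRange(h,(20,150,120),(32,255,255))
    c=max([c for c in cv2.findContours(m,0,2)[0]if cv2.boundingRect(c)[0]<330],key=lambda c:cv2.minAreaRect(c)[1][0]+cv2.minAreaRect(c)[1][1])
    p=c.reshape(-1,2);print(n,p[p[:,0].argmin()],p[p[:,0].argmax()],[proj(x[1],x[2],c0+R[:,0]*d).round(1).tolist() for d in(.045,.13,.205)])
cv2.imwrite('pics/b7z.png',cv2.resize(b[0][60:160,240:400],None,fx=4,fy=4,interpolation=2))
E
```

```text
shift [-0.0005, 0.0006, 0.2093] rot [0.0001, -0.0012, 0.0007]
[ 0.43763872 -0.32908534  0.26679466] [ 0.04194027  0.03090415 -0.04385046] [-0.09362663  0.12742259 -1.65936851]
a [ 80 176] [142 216] [[81.7, 175.9], [112.4, 197.0], [141.7, 217.2]]
b [272  90] [329  90] [[329.4, 89.6], [297.9, 88.8], [270.5, 88.1]]
```

View pics/b7z.png

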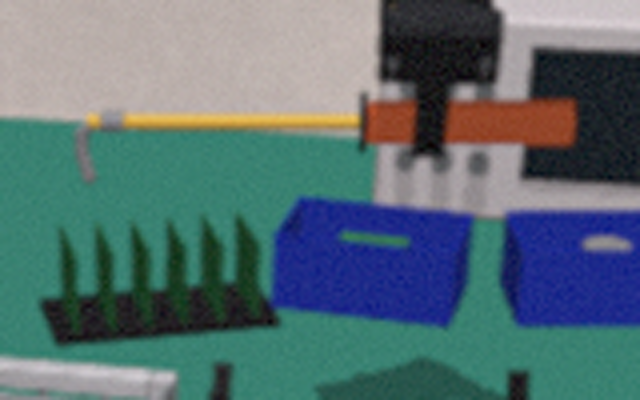

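Stick is level in the grip with the hook down and its pixels match prediction within about 1–2 px. Lowering into the rest.

Call:
servo_tool(
  targets=[
    [[0, 0.0005, 0.01], [0, 0, 0]],
    [[0, 0.0005, 0.03], [0, 0, 0]],
    [[0, 0.0005, 0.055], [0, 0, 0]],
    [[0, 0.0005, 0.085], [0, 0, 0]],
    [[0, 0.0005, 0.115], [0, 0, 0]],
    [[0, 0.0005, 0.14], [0, 0, 0]],
    [[0, 0.0005, 0.158], [0, 0, 0]],
    [[0, 0.0005, 0.17], [0, 0, 0]],
    [[0, 0.0005, 0.178], [0, 0, 0]],
    [[0, 0.0005, 0.184], [0, 0, 0]],
    [[0, 0.0005, 0.19], [0, 0, 0]],
    [[0, 0.0005, 0.19], [0, 0, 0]],
  ],
)

```text
time_s: 29.88
position: [0.4377, -0.33, 0.0764]
tcp_rot: [[0.996, 0.091, 0.001], [0.091, -0.996, 0.0], [0.001, -0.0, -1.0]]
force: [-0.5, -0.6, -2.7]
opening: 0.273
```

Call:
servo_tool(
  targets=[
    [[0, 0, 0.004], [0, 0, 0]],
    [[0, 0, 0.008], [0, 0, 0]],
    [[0, 0, 0.012], [0, 0, 0]],
    [[0, 0, 0.015], [0, 0, 0]],
    [[0, 0, 0.018], [0, 0, 0]],
    [[0, 0, 0.0195], [0, 0, 0]],
    [[0, 0, 0.0195], [0, 0, 0]],
    [[0, 0, 0.0195], [0, 0, 0]],
  ],
)

```text
time_s: 30.88
position: [0.4378, -0.3302, 0.0573]
tcp_rot: [[0.996, 0.091, 0.001], [0.091, -0.996, -0.0], [0.001, 0.0, -1.0]]
force: [-0.7, 0.5, -1.0]
opening: 0.271
```

Seating (weight partly taken up). Release to a 60 mm opening, then rise.

Call:
servo_tool(
  targets=[
    [[0, 0, 0.0005], [0, 0, 0]],
    [[0, 0, 0.0005], [0, 0, 0]],
    [[0, 0, 0.0005], [0, 0, 0]],
    [[0, 0, 0.0005], [0, 0, 0]],
    [[0, 0, 0.0005], [0, 0, 0]],
  ],
  gripper=0.055,
)

```text
time_s: 31.5
position: [0.4378, -0.3302, 0.0566]
tcp_rot: [[0.996, 0.091, 0.001], [0.091, -0.996, 0.0], [0.001, 0.0, -1.0]]
force: [-0.7, -0.2, -0.8]
opening: 0.62
```

Call:
servo_tool(
  targets=[
    [[0, 0, -0.01], [0, 0, 0]],
    [[0, 0, -0.03], [0, 0, 0]],
    [[0, 0, -0.055], [0, 0, 0]],
    [[0, 0, -0.085], [0, 0, 0]],
    [[0, 0, -0.115], [0, 0, 0]],
    [[-0.01, 0, -0.145], [0, 0, 0]],
    [[-0.025, 0, -0.17], [0, 0, 0]],
    [[-0.035, 0, -0.18], [0, 0, 0]],
    [[-0.035, 0, -0.18], [0, 0, 0]],
    [[-0.035, 0, -0.18], [0, 0, 0]],
  ],
)

```text
time_s: 32.75
position: [0.4026, -0.3329, 0.2357]
tcp_rot: [[0.996, 0.09, 0.0], [0.09, -0.996, 0.001], [0.0, -0.001, -1.0]]
force: [0.5, -0.4, 0.1]
opening: 0.632
```

Run:
```python
from h import *
s=telemetry.read_state();print(s['position'],s['opening'],s['time_s'])
im,K,T=cap('wrist','w8.png');a=cap('scene','a8.png');b=cap('side','b8.png')
h=cv2.cvtColor(im,cv2.COLOR_BGR2HSV);m=cv2.inRange(h,(4,150,100),(16,255,255))
c=max(cv2.findContours(m,0,2)[0],key=cv2.contourArea);x0,y0,w,hh=cv2.boundingRect(c)
def mid(r):
    x=np.where(m[r,:])[0];x=x[(x>=x0)&(x<x0+w)];return (x.min()+x.max())/2,r
P=[onz(K,T,mid(r),.088) for r in(y0+1,y0+7,y0+hh-30,y0+hh-1)];print(np.round(P,4));u=P[1]-P[2];print(np.degrees(np.arctan2(u[1],u[0])))
z=np.load('b.npz')['arr_0'];z2=np.load('a.npz')['arr_0']
V=np.hstack([cv2.resize(a[0][110:310,50:330],None,fx=1.43,fy=1.43,interpolation=2),cv2.resize(b[0][130:330,150:400],None,fx=1.43,fy=1.43,interpolation=2)])
cv2.imwrite('pics/f.png',V)
for n,o,q in(('a',z2,a[0]),('b',z,b[0])): # change map of meter/lamp/spool areas via rest of stick
    d=cv2.absdiff(o,q).max(2)>40
    for k,(x,y,w,h) in ({'stick':(50,205,125,105),'lamp':(155,180,40,55),'meter':(175,145,30,35)} if n=='a' else {'stick':(285,145,95,45),'lamp':(300,172,35,48),'meter':(285,238,105,30),'spool':(290,262,35,33)}).items(): print(n,k,int(d[y:y+h,x:x+w].sum()))
```

```text
[ 0.40256748 -0.33291679  0.23573513] 0.6319112367372569 32.75
[[ 0.4768 -0.326   0.088 ]
 [ 0.4718 -0.3268  0.088 ]
 [ 0.3714 -0.3362  0.088 ]
 [ 0.3417 -0.3389  0.088 ]]
5.298891087988607
a stick 2150
a lamp 0
a meter 0
b stick 402
b lamp 0
b meter 0
b spool 0
```

View pics/f.png

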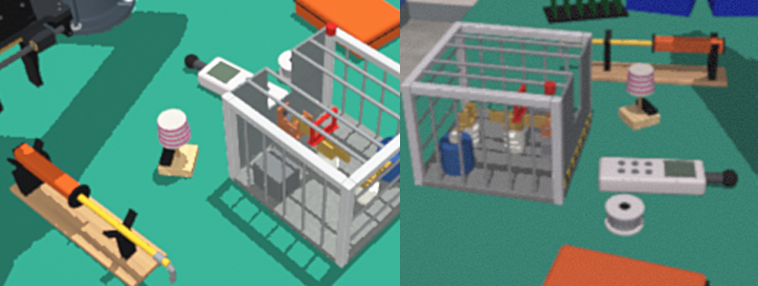

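```bash
python3 -c "
from rig import order;print(order.hand_in())"
```

```text
the job is handed in; nothing more can be done
None
```

The link is in the earth contact and the stick is back in its rest, hook down. I handed the job in at about 33 s of the 72 s allowed; no verdict was reported.

- **Drawing the link:** I lowered the hook through the slot behind the red loop and pulled slowly. The force reading was about 9 N as the link entered the earth contact, then 4–6 N inside it. The tool then stopped moving at x = 0.440 m while the force kept climbing, which I took as the stop screw.
- **Holding the pull:** I held a steady 13.0–13.6 N against the stop for about 1.6 s. The highest force I read was 13.6 N, though readings came only at the end of each move. I then backed off 14 mm until the force was near zero and lifted the hook straight out.
- **Stick:** The wrist camera puts it within about 1 mm of where it started, in line with its first pose to about 0.1°. I did not measure the rest on its own, so "in its place" relies on the stick having started properly laid.
- **Lamp, meter and spool:** None showed any changed pixels against the first pictures.
- **Gripper:** It is open and about 18 cm above the stick.
- **Disagreement:** The scene camera put the loop about 7 mm to the right of the slot's centre as measured by the wrist camera. I worked in between, and the 44 mm loop opening left room for it.

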